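# Set the depth stop on the soldering stand

## Task

Set the depth stop of the small soldering stand: lower its rod by the black knob until the yellow foot just touches the metal can on the red board, pressing only lightly because the board is delicate. Then swing the red-handled clamp lever clockwise as far as it goes to lock the rod, and let go with the foot still resting on the can. Leave the board in its nest and the other things on the bench where they are.

Things in the scene. Friction and masses are not known exactly. Their poses are not given: they have to be found in the camera images.
- stand: Fixed grey and aluminium stand. Origin on the bench directly under the stop rod, z up. Its base plate spans x -70 to 140, y +-75 mm and is 12 mm thick; a steel post (dia 18, top at z 185) stands at x 105. A clamp block (x +-26, y -25 to 41, z 140 to 168 mm) carries the upright stop rod at x = y = 0. Stands with post away from the robot, turned by up to 0.45 rad.
- knob (a point): Centre of the black knob on top of the stop rod: dia 24 mm, 24 mm tall (12 mm above and below this point; its lowest 4 mm taper in). Moves with the rod; 187 mm above the foot's underside. Can be pinched from above or pushed down.
- stop_rod: Stop rod with its foot and knob, about 160 g; origin at the centre of the flat underside of the yellow foot (rigid, dia 14 mm, 20 mm tall), the face which must touch the can; z up. The 10 mm square steel rod only slides straight up and down through the clamp block (it cannot turn), through 75 mm, with about 2.5 N of friction, so it stays where it is left. It starts with the foot 77 to 95 mm above the bench.
- clamp_lever (a joint): Angle of the clamp lever, rad: 0 open (pointing along the stand's -x), grows clockwise seen from above, 1.4 at its end stop (locked; then points nearly along the stand's +y). It starts between 0 and 0.25. It stays where it is left. A few newtons at the handle move it at first; from about 0.8 rad the eccentric inside bears on the rod and it gets stiffer, up to about 8 N at the handle near the end. The rod can no longer slide when it is locked.
- lever_handle (a point): Middle of the grip part of the upright red round handle at the lever's end: dia 14 mm; its top is 14 mm above this point; free to be gripped or pushed from 23 mm below this point upward. 65 mm from the lever's axis.
- clamp_axis (a point): Point on the vertical hinge axis of the clamp lever, at the height of lever_handle. Fixed to the stand, 19 mm along the stand's +y from the rod's axis.
- nest: Fixed black nest (74 x 62 mm) on a height-adjustable riser below the rod; origin centre of underside; its floor for the board is 30 mm and its rim 35 mm above the origin. Its height differs from run to run by up to 8 mm.
- module: Loose red circuit board 52 x 40 x 4 mm, about 50 g, lying in the nest with 1 mm play, origin at the centre of its underside. In its middle, on a grey pedestal, a square metal can, 22 x 22 mm. The can stands higher on some boards than on others and no pose tells it: its top is anywhere from 9.5 to 24.5 mm above the origin (the same throughout a run; the can does not sink when pressed). Delicate: more than 12 N from the foot counts as damage.
- reel: Bystander: blue reel, dia 52, 38 mm tall, origin at centre of its underside.
- flux_jar: Bystander: small jar, dia 44, 45 mm tall, origin at centre of its underside.
- screwdriver: Bystander: screwdriver lying on the bench, origin at its underside.
- spare_board: Bystander: green circuit board 55 x 38 mm, 12 mm tall, origin at centre of its underside.
There are look-alikes about, which are no part of the job. There is more than one size of the module; the one meant has the size given above.

How it is judged:
By the outcome, as a careful person would: the job done as asked, in the order asked, and still so for the second after the job is handed in, with the robot touching nothing.
It also fails if it takes over 56 s, if anything falls off the work surface, if the arm or the gripper's body presses on something with over 40 N, if the wrist force passes 120 N, or if a joint passes its speed limit or range.

## Robot

A 6-joint arm with a two-finger parallel gripper is mounted at the origin on the work surface. World frame = base frame: x ahead of the robot, y to its left, z up, the work surface at z = 0. Lengths are in m, angles in rad, forces in N, time in s.
With the tool pointing down it reaches from about 0.25 to 0.85 m from the base axis. Payload 12.5 kg.
Tool frame: the origin (TCP) lies midway between the tips of the shut fingers; the grasp point (between the pads) lies 19 mm behind it (manip.grip_point_offset is the distance from the TCP to the grasp point, in m); z points along the fingers, y is the direction in which the jaws open and shut (so a half turn about z gives the same grasp; the last joint's range is limited). The gripper opens to 93 mm and grips with 3 to 60 N. Pads are 15 mm wide; open, the fingers measure 128 mm over their backs; the gripper's body (75 mm by 188 mm) begins 65 mm behind the grasp point.
Start: joints at [1.251, 0.351, 1.652, -0, 1.139, -0.085], TCP at [0.128, 0.535, 0.183] pointing down, gripper open.
Joint ranges: [-2.75, 2.75], [-0.79, 2.1], [0.01, 2.65], [-1.57, 4.71], [0.07, 3.14], [-2.87, 2.87]. Speed limits (rad/s): [2.22, 2.22, 2.79, 3.14, 3.14, 3.14].

## Interface

Orientations are given as a unit quaternion [w, x, y, z].
In Python, from rig import manip gives the robot as it stands.
- The arm moves only by the tool move_arm, never from a script. Its argument "plan" is a list of rows, each an object with "xyz": the shift along the tool's x, y, z normalised to -1 to 1, where 1 is 0.05 m, a list of three; "twist": the turn, a rotation vector about the tool's x, y, z normalised to -1 to 1, where 1 is 0.08 rad, a list of three; "gripper": the closure, from 0 (fully open) to 1 (shut). In form: [{"xyz": [x, y, z], "twist": [wx, wy, wz], "gripper": gripper}, ...]. A call has 1 to 12 rows; each row shifts and turns the pose as measured when the row begins, along the tool's axes as they then stand; what a row does not reach is not made up. A row lasts 1/8 s, in which the tool goes at most 62.5 mm and 10.7 degrees, less where a joint would pass 70% of its speed; a pose out of reach is approached as far as the arm can. A call with a number of a shift or a turn outside -1 to 1 is refused whole. A call with a gripper value outside its range is refused whole. The fingers move at their own pace and stop on an object; the grip force is fixed at half the most. Time passes only in rows, so rows that do not move let the fingers close. It gives the time, the measured TCP pose, the force and the opening at its end, in the units of the state.
- manip.get_state(): the state, without advancing time (a new reading comes with each control period).
- manip.grab_frame(name): name is "scene" or "top" or "wrist"; returns a dict with "frame" (480x640x3 uint8, blue, green, red), "z_map" (480x640 float32, m along the optical axis (not along the pixel's ray), 0 where there is no reading), "intrinsics" (3x3 intrinsics, pixels), "k1" (the pictures are not rectified: a ray, as slopes to the right and down, at radius r is drawn at 1 + k1 r^2 times it, then the intrinsics apply), "pose" (4x4, takes a point from camera to world coordinates). Camera axes: x right, y down, z forward; pixel columns grow to the right and rows downward; lengths in m; the calibration is good to about 2 mm. A picture is of the moment at which its call begins.
- manip.close_job(): hands the job in, once; it reports no verdict.
Trained networks look in the newest picture that a camera, given by its name, has taken for a name from the list of things; names that differ only in an ending like _2 or _b are one class to them, and where a whole thing is asked for, a point or a joint stands for the part that bears it (a point fixed in the world has none). Each returns a list of dicts, best first, with "p" (0 to 1); they miss things now and then, are a little off and sometimes report something else, mostly with a low value. They report only what shows in the picture. A call takes as long as a camera call. They do not tell look-alikes from the thing itself.
- manip.find_in(thing, camera): "centre" ([column, row] as shares, 0 to 1, of the picture: columns of its width, rows of its height, amid what is visible of it).
- manip.cut_out(thing, camera): "mask" (480x640 bool, what is visible of it) and "centre" ([column, row] as shares, 0 to 1, of the picture: columns of its width, rows of its height, amid what is visible of it).
- manip.place_of(thing, camera): "centre" ([column, row] as shares, 0 to 1, of the picture: columns of its width, rows of its height: a listed point, or the origin of a listed thing).
The state is a dict: "time_s": time; "joint_pos": joint angles; "joint_vel": joint speeds; "joint_torque": joint torques, N m; "eef_pos": TCP position; "tool_rot": TCP orientation; "wrist_force": force on the tool from outside, world axes, zero at the start; "torque": the same for the moment, N m; "width": opening from 0.0 (shut) to 1.0 (fully open).
Only numpy, scipy, OpenCV 4.12 (cv2) and the standard library are available. Lean on these libraries where they do the work, as an engineer would, in place of code of your own. Each camera call takes 0.05 s, during which the arm holds its last target.

## Working session

There is one attempt and no reset: what is moved stays moved. The work goes in short steps, Python scripts to look and compute and a tool call to move; the robot and the scene stay as the last step left them, time stands still between calls to the robot, and variables do not carry over. Pictures are saved under pics/ and viewed, and the job is handed in when it is done.

Besides the shell and the picture viewer there is one more tool, called after "Call:" by a JSON object that holds its "fn" and its "kwargs". move_arm: Moves the arm, as the interface text tells. Scaled input: -1 to 1 covers 0.05 m each way for a shift and 0.08 rad each way for a turn. Its arguments: {"type":"object","properties":{"plan":{"type":"array"}},"required":["plan"]}

```bash
ls; mkdir -p pics; cat > h.py <<'E'
import numpy as np, cv2
from rig import manip
def ray(f,u,v):
    K=np.array(f["intrinsics"]);k=f["k1"]
    p=cv2.undistortPoints(np.array([[[u,v]]],float),K,np.array([k,0,0,0,0.]))[0,0]
    return np.array([p[0],p[1],1.0])
def pt(f,u,v,z):
    P=np.array(f["pose"]);return P[:3,:3]@(ray(f,u,v)*z)+P[:3,3]
def ptz(f,u,v,zw):
    P=np.array(f["pose"]);d=P[:3,:3]@ray(f,u,v);t=(zw-P[2,3])/d[2];return P[:3,3]+t*d
def proj(f,X):
    P=np.array(f["pose"]);c=P[:3,:3].T@(np.array(X)-P[:3,3]);r=c[:2]/c[2];r=r*(1+f["k1"]*(r@r));K=np.array(f["intrinsics"])
    return (K@np.array([r[0],r[1],1]))[:2]
def cloud(f):
    K=np.array(f["intrinsics"]);g=np.stack(np.meshgrid(np.arange(640.),np.arange(480.)),-1).reshape(-1,1,2)
    p=cv2.undistortPoints(g,K,np.array([f["k1"],0,0,0,0.])).reshape(480,640,2)
    z=f["z_map"];c=np.dstack([p*z[...,None],z]);P=np.array(f["pose"])
    return c@P[:3,:3].T+P[:3,3]
E
python3 - <<'E'
from h import *
import pickle
for n in ("scene","top"):
    f=manip.grab_frame(n);cv2.imwrite(f"pics/{n}0.png",f["frame"]);pickle.dump(f,open(f"{n}0.pkl","wb"))
    print(n,np.round(np.array(f["pose"]),3).tolist(),f["k1"])
    for t in ("knob","lever_handle","clamp_axis","stop_rod","module","nest","stand"):
        try:r=manip.place_of(t,n)
        except Exception as e:print(t,e);continue
        for d in r[:3]:
            print(t,round(d["p"],2),(np.array(d["centre"])*[640,480]).round(1))
print(manip.get_state(),manip.grip_point_offset)
E
```

```text
pics
scene [[-0.104, 0.534, -0.839, 1.212], [0.994, 0.078, -0.073, 0.116], [0.026, -0.842, -0.539, 0.621], [0.0, 0.0, 0.0, 1.0]] -0.027000888821625192
knob 0.62 [219.3 172.4]
knob 0.45 [233.4 292.6]
lever_handle 0.58 [246.7 195.2]
clamp_axis 0.92 [232.1 210.8]
stop_rod 0.78 [228.8 257.3]
stop_rod 0.56 [233.2 290.3]
module 0.67 [228.6 276. ]
module 0.65 [271.  253.4]
module 0.62 [236.1 250.4]
nest 0.97 [233.2 291.1]
nest 0.25 [229.7 255.6]
stand 0.6 [154.2 281.1]
stand 0.59 [231.7 292.9]
top [[-0.02, -0.991, 0.132, 0.428], [-0.999, 0.016, -0.028, 0.07], [0.025, -0.133, -0.991, 1.153], [0.0, 0.0, 0.0, 1.0]] -0.045952290157810854
knob 0.79 [435.3 239.9]
knob 0.19 [411.4 246.6]
lever_handle 0.85 [404.4 287.4]
clamp_axis 0.67 [413.6 242.9]
stop_rod 0.78 [412.9 252.5]
module 0.83 [423.4 335. ]
module 0.65 [377.5 338.9]
module 0.44 [405.5 256.9]
nest 0.72 [403.1 259.6]
nest 0.25 [493.  261.2]
stand 0.97 [403.5 256.7]
stand 0.52 [324.3 203.7]
{'time_s': 0.8, 'joint_pos': array([ 1.25141952e+00,  3.50678969e-01,  1.65176903e+00,  2.61028816e-05,
        1.13908417e+00, -8.45890957e-02]), 'joint_vel': array([-0.00230199, -0.00073706, -0.0006798 ,  0.00133323,  0.00050801,
        0.00106321]), 'joint_torque': array([ 1.90238359e-03, -4.97247899e+01, -2.85479343e+01,  7.00142258e-02,
        2.21230084e-02,  3.50349774e-05]), 'eef_pos': array([0.12791501, 0.5349278 , 0.18335587]), 'tool_rot': array([-5.54621750e-06,  1.17129825e-01,  9.93116611e-01,  3.20053963e-05]), 'wrist_force': array([ 0.08146635, -0.26025164,  0.21464497]), 'torque': array([0.04914392, 0.0199163 , 0.06117473]), 'width': 1.0014007358886161} 0.0188
```

View pics/scene0.png

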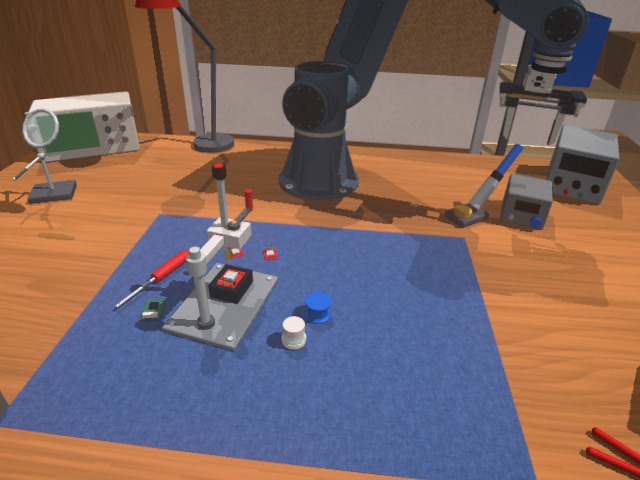

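View pics/top0.png

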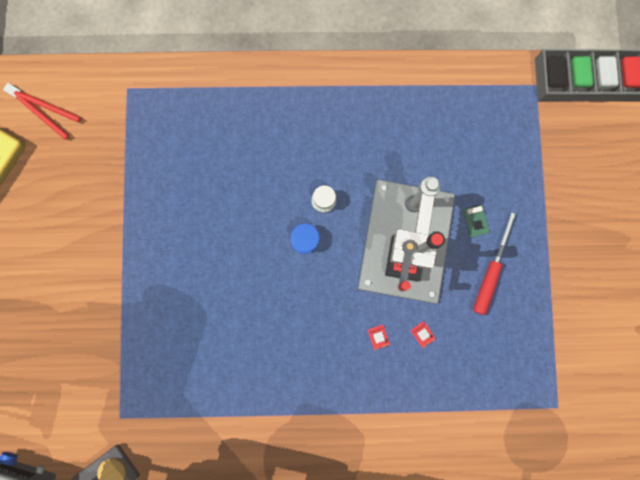

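```bash
python3 - <<'E'
import pickle,cv2
f=pickle.load(open("scene0.pkl","rb"))["frame"];cv2.imwrite("pics/sc.png",cv2.resize(f[130:330,100:340],None,fx=3,fy=3,interpolation=2))
f=pickle.load(open("top0.pkl","rb"))["frame"];cv2.imwrite("pics/tc.png",cv2.resize(f[180:380,320:540],None,fx=3,fy=3,interpolation=2))
E
```

```text
(no output)
```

View pics/sc.png

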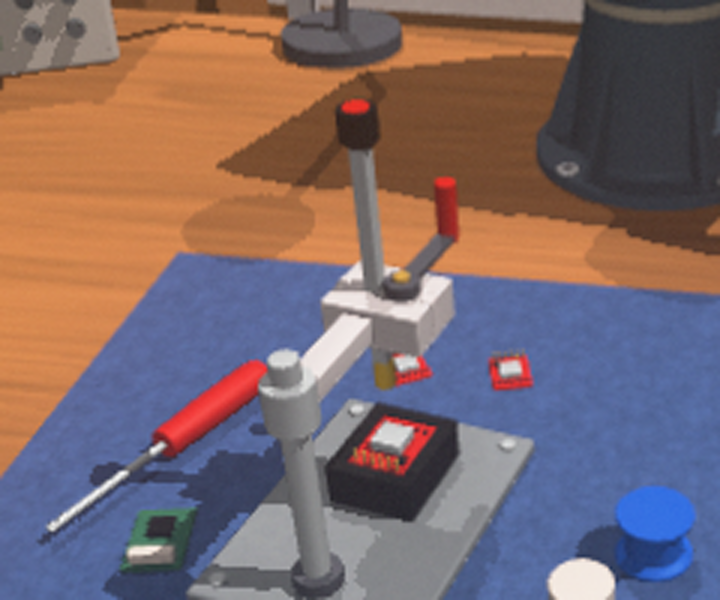

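View pics/tc.png

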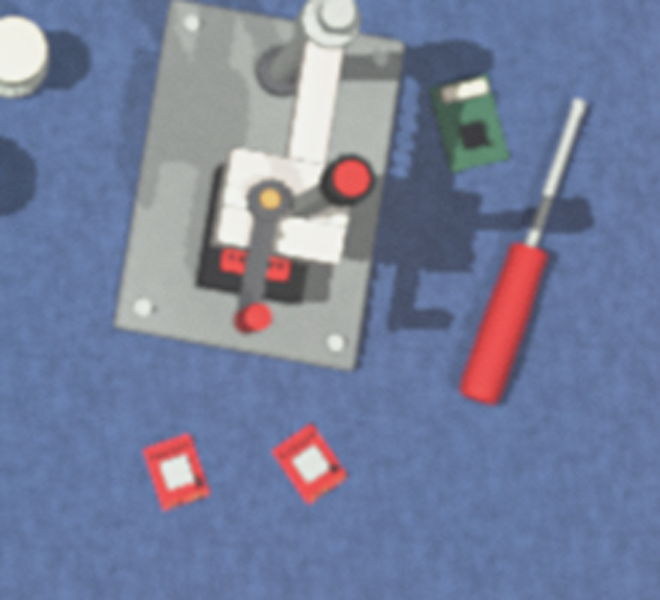

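The module meant is the one in the nest under the rod (scene ~(231,279), top ~(405,267)). The two loose red boards, at top (378,338) and (423,335), are smaller look-alikes. I'll measure next.

```bash
python3 - <<'E'
from h import *
import pickle
fs=pickle.load(open("scene0.pkl","rb"));ft=pickle.load(open("top0.pkl","rb"))
C={"s":cloud(fs),"t":cloud(ft)}; F={"s":fs["frame"].astype(int),"t":ft["frame"].astype(int)}
for k in "st":
    c=C[k];f=F[k];b,g,r=f[...,0],f[...,1],f[...,2]
    box=(c[...,0]>.3)&(c[...,0]<.65)&(c[...,1]>-.2)&(c[...,1]<.1)
    red=(r>130)&(g<70)&(b<70)
    m=box&red&(c[...,2]>.17)
    q=c[m]; print(k,"red high",len(q))
    n,l=cv2.connectedComponents(m.astype(np.uint8))
    for i in range(1,n):
        p=c[l==i]
        if len(p)>5: print(i,len(p),p.mean(0).round(4),p.min(0).round(4),p.max(0).round(4))
    top=box&(c[...,2]>.16)&(c[...,2]<.176)
    p=c[top].reshape(-1,3); print("block",len(p)); 
    if len(p)>20: print(cv2.minAreaRect((p[:,:2]*1000).astype(np.float32)))
    pl=box&(c[...,2]>.008)&(c[...,2]<.017)&(abs(r-g)<25)&(abs(b-g)<25)
    p=c[pl]; print("plate",len(p),cv2.minAreaRect((p[:,:2]*1000).astype(np.float32)))
    ye=box&(r>120)&(g>90)&(b<60)
    p=c[ye];print("yellow",len(p),p.mean(0).round(4),p.min(0).round(4),p.max(0).round(4))
    wh=box&(r>150)&(g>150)&(b>150)&(c[...,2]>.03)&(c[...,2]<.09)
    p=c[wh];print("can",len(p)); 
    if len(p): print(np.median(p,0).round(4),p.min(0).round(4),p.max(0).round(4))
E
```

```text
s red high 125
1 41 [ 0.5394 -0.122   0.2932] [ 0.5289 -0.1308  0.2915] [ 0.5469 -0.1146  0.2944]
2 82 [ 0.4822 -0.0863  0.2015] [ 0.4751 -0.0946  0.1764] [ 0.4869 -0.0826  0.2158]
block 924
((564.8898315429688, -118.75817108154297), (67.29789733886719, 180.6259002685547), 78.9627456665039)
plate 2772 ((511.4517517089844, -77.73198699951172), (276.6752624511719, 245.786376953125), 0.3640993535518646)
yellow 33 [ 0.5446 -0.122   0.0998] [ 0.5409 -0.1284  0.0438] [ 0.5615 -0.1176  0.1123]
can 200
[0.6381 0.0165 0.0464] [ 0.5284 -0.1331  0.0435] [0.6499 0.0441 0.0541]
t red high 17
3 15 [ 0.4771 -0.0857  0.2003] [ 0.4732 -0.0879  0.1871] [ 0.4815 -0.0845  0.2113]
block 1573
((561.8190307617188, -119.73400115966797), (67.11030578613281, 184.9000701904297), 80.06121826171875)
plate 4538 ((519.392822265625, -78.63179016113281), (261.0411682128906, 243.53683471679688), 0.20871159434318542)<stdin>:21: RuntimeWarning: Mean of empty slice.
  ret = um.true_divide(
Traceback (most recent call last):
ValueError: zero-size array to reduction operation minimum which has no identity
```

```bash
python3 - <<'E'
from h import *
import pickle
fs=pickle.load(open("scene0.pkl","rb"));ft=pickle.load(open("top0.pkl","rb"))
c=cloud(fs)
for v in range(266,300,2): print(v,[(int(x*1000)) for x in c[v,216:252:3,2]])
print("foot")
for v in range(240,264,2): print(v,[tuple((c[v,u]*1000).astype(int)) for u in range(224,234,2)])
ct=cloud(ft)
print("knob top view")
for v in range(230,250,3): print(v,[tuple((ct[v,u]*1000).astype(int)) for u in range(426,448,3)])
m=(ct[...,2]>.28)&(ct[...,0]>.4)&(ct[...,0]<.6)&(ct[...,1]<-.05)&(ct[...,1]>-.2)
p=ct[m];print(len(p),p.mean(0),p.min(0),p.max(0))
m=(c[...,2]>.285)&(c[...,0]>.4)&(c[...,0]<.6)&(c[...,1]<-.05)&(c[...,1]>-.2)
p=c[m];print(len(p),p.mean(0),p.min(0),p.max(0))
# block top rect excluding arm
for cc in (c,ct):
  p=cc[(cc[...,2]>.163)&(cc[...,2]<.174)&(cc[...,0]>.5)&(cc[...,0]<.66)&(cc[...,1]<-.05)&(cc[...,1]>-.17)]
  print(cv2.minAreaRect((p[:,:2]*1000).astype(np.float32)))
  p=cc[(cc[...,2]>.18)&(cc[...,2]<.195)&(cc[...,0]>.6)&(cc[...,0]<.7)&(cc[...,1]<-.05)&(cc[...,1]>-.2)]
  print("post",len(p),p.mean(0),p.min(0),p.max(0))
E
```

```text
266 [14, 17, 13, 42, 42, 43, 44, 43, 5, 1, 1, 4]
268 [13, 11, 44, 43, 43, 42, 43, 43, 42, 43, 44, 2]
270 [13, 12, 41, 42, 50, 42, 41, 41, 43, 43, 43, 43]
272 [11, 40, 42, 42, 50, 51, 50, 52, 43, 42, 44, 44]
274 [11, 41, 42, 50, 49, 50, 51, 48, 41, 40, 42, 43]
276 [42, 44, 43, 50, 51, 50, 51, 43, 41, 42, 43, 38]
278 [43, 43, 42, 47, 48, 621, 47, 42, 41, 43, 42, 31]
280 [41, 42, 42, 41, 42, 45, 43, 43, 43, 44, 39, 29]
282 [40, 44, 42, 43, 42, 41, 41, 40, 40, 43, 33, 23]
284 [43, 40, 41, 41, 41, 42, 44, 42, 42, 38, 29, 17]
286 [43, 43, 43, 43, 42, 41, 43, 42, 42, 36, 23, 12]
288 [39, 41, 43, 44, 41, 44, 42, 42, 37, 29, 20, 13]
290 [33, 35, 38, 40, 43, 42, 41, 43, 36, 25, 15, 12]
292 [28, 31, 33, 35, 38, 39, 40, 39, 29, 19, 12, 14]
294 [23, 26, 30, 32, 30, 34, 36, 35, 26, 17, 13, 13]
296 [19, 18, 23, 25, 26, 27, 32, 29, 21, 12, 12, 12]
298 [12, 12, 18, 18, 20, 22, 25, 25, 17, 13, 12, 14]
foot
240 [(np.int64(563), np.int64(-117), np.int64(153)), (np.int64(563), np.int64(-113), np.int64(152)), (np.int64(566), np.int64(-108), np.int64(155)), (np.int64(566), np.int64(-104), np.int64(156)), (
[... 5399 characters left out ...]
np.int64(1))]
248 [ 0.53783465 -0.12290734  0.29164325] [ 0.52672645 -0.1351964   0.28000204] [ 0.55019929 -0.11227899  0.29759966]
115 [ 0.54280783 -0.12055443  0.2909045 ] [ 0.52885276 -0.13319035  0.28514968] [ 0.55273015 -0.11047609  0.29438826]
((582.0852661132812, -122.41222381591797), (67.10942077636719, 156.85426330566406), 78.61508178710938)
post 78 [ 0.64302809 -0.14206868  0.18467616] [ 0.6325607  -0.15089399  0.1802415 ] [ 0.65045618 -0.13417656  0.18680757]
((585.7711181640625, -123.93101501464844), (67.11030578613281, 146.94247436523438), 80.06121826171875)
post 100 [ 0.6407738  -0.14475819  0.18592339] [ 0.63274814 -0.15365687  0.18049227] [ 0.64925483 -0.1365057   0.19015273]
```

The knob top is at about (0.539, −0.122, 0.292), the foot at z≈0.093 and the can top at z≈0.050. That leaves a gap of roughly 42 mm. The stand's yaw is about −0.2. I'll go above the knob with the fingers shut.

Call:
{"fn": "move_arm", "kwargs": {"plan": [{"xyz":[0,0,-1],"twist":[0,0,0],"gripper":1},{"xyz":[0,0,-1],"twist":[0,0,0],"gripper":1},{"xyz":[-0.6,-0.6,-0.8],"twist":[0,0,0],"gripper":1},{"xyz":[-0.8,-0.8,-0.4],"twist":[0,0,0],"gripper":1},{"xyz":[-0.8,-0.8,-0.2],"twist":[0,0,0],"gripper":1},{"xyz":[-0.8,-0.8,0],"twist":[0,0,0],"gripper":1},{"xyz":[-0.8,-0.8,0],"twist":[0,0,0],"gripper":1},{"xyz":[-0.8,-0.8,0],"twist":[0,0,0],"gripper":1},{"xyz":[-0.8,-0.8,0],"twist":[0,0,0],"gripper":1},{"xyz":[-0.8,-0.8,0],"twist":[0,0,0],"gripper":1},{"xyz":[-0.8,-0.8,0],"twist":[0,0,0],"gripper":1},{"xyz":[-0.8,-0.8,0],"twist":[0,0,0],"gripper":1}]}}

```text
time_s: 2.3
eef_pos: [0.4233, 0.0523, 0.3609]
tool_rot: [0.003, 0.114, 0.993, 0.001]
wrist_force: [0.9, 0.9, 0.3]
width: 0.007
```

```bash
cat >> h.py <<'E'
from scipy.spatial.transform import Rotation as Ro
def go(t):
    s=manip.get_state();q=s["tool_rot"];R=Ro.from_quat(np.roll(q,-1)).as_matrix()
    d=R.T@(np.array(t)-s["eef_pos"]);print("t",round(s["time_s"],2),"pos",s["eef_pos"].round(4),"F",s["wrist_force"].round(2),"w",round(s["width"],3),"j6",s["joint_pos"][5].round(2))
    print("Rx",R[:,0].round(3),"Ry",R[:,1].round(3),"Rz",R[:,2].round(3));print("delta units of .05:",(d/.05).round(3))
E
python3 -c "
from h import *
go([.539,-.122,.33])"
```

```text
t 2.3 pos [0.4233 0.0523 0.3609] F [0.9  0.86 0.33] w 0.007 j6 -1.33
Rx [-0.974  0.227 -0.006] Ry [0.227 0.974 0.002] Rz [ 0.006  0.001 -1.   ]
delta units of .05: [-3.039 -2.872  0.631]
```

Call:
{"fn": "move_arm", "kwargs": {"plan": [{"xyz":[-0.8,-0.8,0],"twist":[0,0,0],"gripper":1},{"xyz":[-0.8,-0.8,0.1],"twist":[0,0,0],"gripper":1},{"xyz":[-0.7,-0.6,0.1],"twist":[0,0,0],"gripper":1},{"xyz":[-0.3,-0.3,0.1],"twist":[0,0,0],"gripper":1},{"xyz":[0,0,0],"twist":[0,0,0],"gripper":1},{"xyz":[0,0,0],"twist":[0,0,0],"gripper":1}]}}

```text
time_s: 3.05
eef_pos: [0.5241, -0.1062, 0.3459]
tool_rot: [0.003, 0.116, 0.993, 0.001]
wrist_force: [0.3, 0.3, 0.2]
width: 0.008
```

```bash
python3 -c "
from h import *
go([.539,-.122,.31])
f=manip.grab_frame('wrist');cv2.imwrite('pics/w1.png',f['frame'])
for t in ('knob','lever_handle','clamp_axis'):
  for d in manip.place_of(t,'wrist')[:2]:
    u=np.array(d['centre'])*[640,480];print(t,round(d['p'],2),u.round(1),ptz(f,*u,.281 if t=='knob' else .202).round(4))
c=cloud(f);fr=f['frame'].astype(int)
m=(c[...,2]>.27)&(c[...,2]<.3)&(abs(c[...,0]-.54)<.03)&(abs(c[...,1]+.122)<.03);p=c[m]
print(len(p),p.mean(0) if len(p) else '')
m=(c[...,2]>.18)&(c[...,2]<.23)&(fr[...,2]>120)&(fr[...,1]<80);p=c[m]
print(len(p), p.mean(0),p.min(0),p.max(0))
"
```

```text
t 3.05 pos [ 0.5241 -0.1062  0.3459] F [0.3  0.31 0.19] w 0.008 j6 -1.63
Rx [-0.973  0.231 -0.006] Ry [0.231 0.973 0.003] Rz [ 0.007  0.002 -1.   ]
delta units of .05: [-0.358 -0.242  0.72 ]
knob 0.81 [301.3 255.5] [ 0.5385 -0.1233  0.281 ]
knob 0.64 [305.2 204.6] [ 0.4987 -0.1102  0.281 ]
lever_handle 0.65 [320.4 164.4] [ 0.4801 -0.0931  0.202 ]
lever_handle 0.35 [302.5 255.9] [ 0.5676 -0.1329  0.202 ]
clamp_axis 0.95 [323.4 226. ] [ 0.541  -0.1043  0.202 ]
clamp_axis 0.32 [307.  195.3] [ 0.5065 -0.1129  0.202 ]
869 [ 0.53682149 -0.12163029  0.28987339]
175 [ 0.47860469 -0.09045058  0.21249685] [ 0.47249379 -0.09677278  0.18145577] [ 0.48585578 -0.08482928  0.21619887]
```

View pics/w1.png

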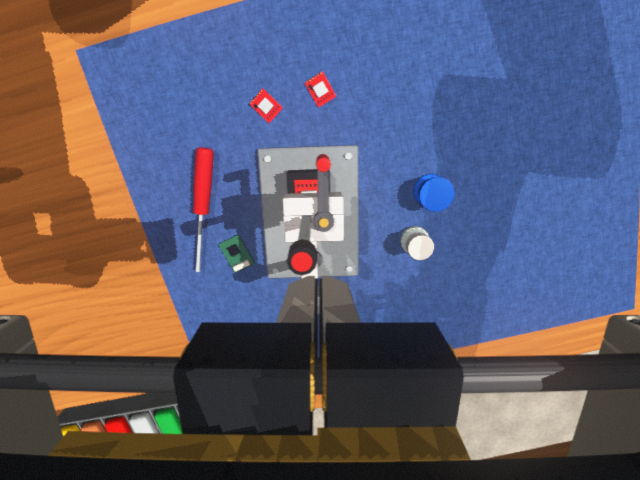

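The wrist view agrees: knob at pixel (301,259), handle at (322,163), hinge at (323,222). I'll centre over the knob and come down to just above it.

Call:
{"fn": "move_arm", "kwargs": {"plan": [{"xyz":[-0.34,-0.24,0.1],"twist":[0,0,0],"gripper":1},{"xyz":[0,0,0.3],"twist":[0,0,0],"gripper":1},{"xyz":[0,0,0.3],"twist":[0,0,0],"gripper":1},{"xyz":[0,0,0],"twist":[0,0,0],"gripper":1},{"xyz":[0,0,0],"twist":[0,0,0],"gripper":1}]}}

```text
time_s: 3.88
eef_pos: [0.539, -0.1223, 0.3083]
tool_rot: [0.003, 0.115, 0.993, 0.001]
wrist_force: [0.8, 0.6, -0.2]
width: 0.003
```

```bash
python3 -c "
from h import *
go([.538,-.122,.294])"
```

```text
t 3.88 pos [ 0.539  -0.1223  0.3083] F [ 0.77  0.58 -0.17] w 0.003 j6 -1.65
Rx [-0.973  0.229 -0.006] Ry [0.229 0.973 0.003] Rz [ 0.006  0.002 -1.   ]
delta units of .05: [ 0.023 -0.001  0.285]
```

Call:
{"fn": "move_arm", "kwargs": {"plan": [{"xyz":[0,0,0.1],"twist":[0,0,0],"gripper":1},{"xyz":[0,0,0.1],"twist":[0,0,0],"gripper":1},{"xyz":[0,0,0.1],"twist":[0,0,0],"gripper":1},{"xyz":[0,0,0.1],"twist":[0,0,0],"gripper":1},{"xyz":[0,0,0.1],"twist":[0,0,0],"gripper":1}]}}

```text
time_s: 4.5
eef_pos: [0.5394, -0.1221, 0.2825]
tool_rot: [0.004, 0.115, 0.993, 0.001]
wrist_force: [-0.7, -0.2, -0.1]
width: 0.01
```

```bash
python3 -c "
from h import *
go([.538,-.122,.25])
f=manip.grab_frame('scene');cv2.imwrite('pics/s2.png',cv2.resize(f['frame'][100:300,120:340],None,fx=3,fy=3))"
```

```text
t 4.5 pos [ 0.5394 -0.1221  0.2825] F [-0.67 -0.24 -0.07] w 0.01 j6 -1.65
Rx [-0.973  0.229 -0.008] Ry [0.229 0.973 0.003] Rz [ 0.008  0.001 -1.   ]
delta units of .05: [ 0.034 -0.006  0.651]
```

View pics/s2.png

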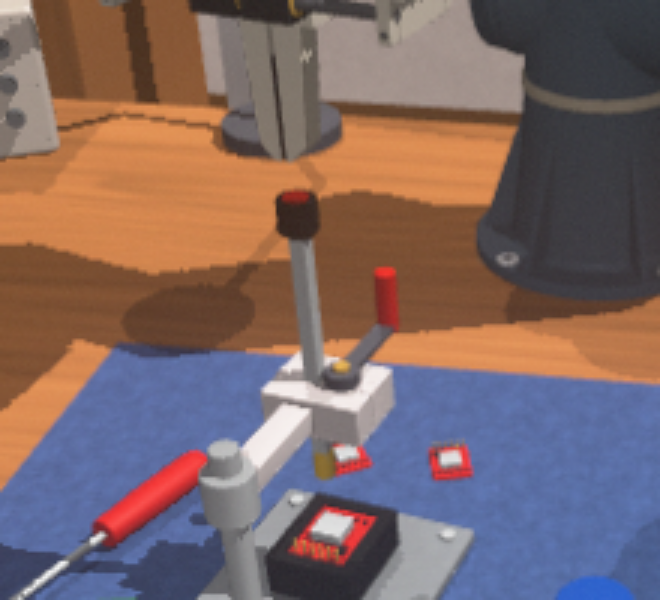

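```bash
python3 -c "
from h import *
f=manip.grab_frame('scene');c=cloud(f)
s=manip.get_state();print(s['time_s'],s['eef_pos'],s['wrist_force'])
print(proj(f,s['eef_pos']),proj(f,[.538,-.122,.292]))
for v in range(134,182,3): print(v,[tuple((c[v,u]*1000).astype(int).tolist()) for u in range(208,230,4)])
f=manip.grab_frame('wrist');cv2.imwrite('pics/w2.png',f['frame'])
f=manip.grab_frame('top');cv2.imwrite('pics/t2.png',f['frame']);ct=cloud(f);cv2.imwrite('pics/t2.png',cv2.resize(f['frame'][100:340,300:560],None,fx=2.5,fy=2.5))
"
```

```text
4.6 [ 0.53922316 -0.12207448  0.28223816] [-0.38403679  0.38914905 -0.33339439]
[218.60486911 170.71523125] [218.31283843 165.29355029]
134 [(544, -131, 350), (544, -124, 351), (548, -116, 353), (548, -109, 353), (541, -105, 351), (-1945, -897, -648)]
137 [(543, -132, 345), (546, -124, 346), (548, -117, 347), (551, -109, 349), (541, -106, 345), (-256, -355, 19)]
140 [(543, -133, 339), (545, -125, 341), (547, -117, 342), (550, -110, 344), (542, -106, 341), (-226, -347, 20)]
143 [(545, -133, 335), (548, -125, 336), (548, -118, 337), (550, -110, 338), (541, -106, 335), (-196, -338, 21)]
146 [(544, -133, 329), (546, -126, 330), (548, -118, 332), (550, -111, 333), (542, -107, 330), (-184, -335, 15)]
149 [(544, -134, 324), (546, -127, 325), (549, -118, 327), (547, -112, 326), (-182, -350, 4), (-187, -337, 3)]
152 [(-153, -398, 1), (545, -128, 319), (545, -121, 319), (-159, -357, 2), (-161, -344, 2), (-156, -328, 5)]
155 [(-127, -389, 2), (-127, -375, 3), (-123, -360, 6), (-136, -350, 1), (-135, -336, 3), (-136, -322, 3)]
158 [(-102, -381, 3), (-113, -372, -1), (-107, -355, 2), (-108, -342, 3), (-109, -328, 4), (-110, -315, 4)]
161 [(-80, -374, 2), (-83, -361, 2), (-88, -350, 0), (-85, -335, 3), (-89, -323, 2), (-92, -310, 2)]
164 [(-57, -367, 3), (-59, -354, 2), (535, -126, 293), (534, -120, 292), (532, -113, 292), (-69, -303, 2)]
167 [(-40, -361, 0), (546, -130, 292), (545, -123, 292), (546, -116, 293), (539, -111, 290), (-47, -297, 1)]
170 [(-17, -354, 1), (545, -131, 285), (549, -122, 288), (549, -115, 289), (542, -111, 285), (-24, -290, 2)]
173 [(-2, -349, -1), (541, -133, 278), (548, -123, 282), (548, -116, 282), (542, -111, 280), (-2, -284, 3)]
176 [(28, -338, 4), (21, -328, 1), (549, -124, 276), (546, -118, 275), (543, -111, 275), (16, -279, 2)]
179 [(46, -333, 3), (41, -322, 1), (541, -127, 266), (546, -118, 269), (33, -287, 0), (34, -274, 1)]
```

View pics/w2.png

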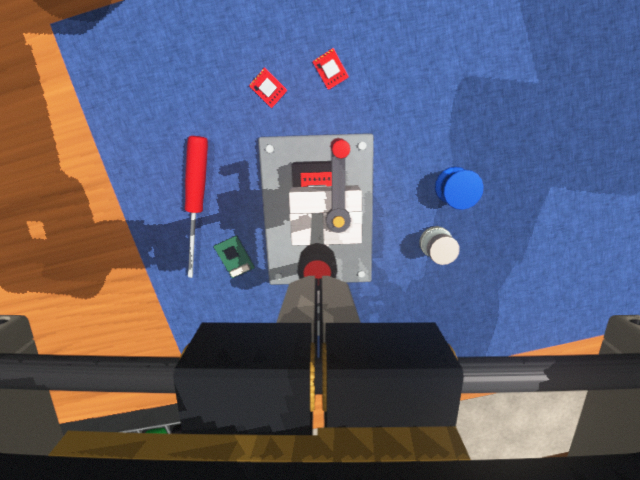

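View pics/t2.png

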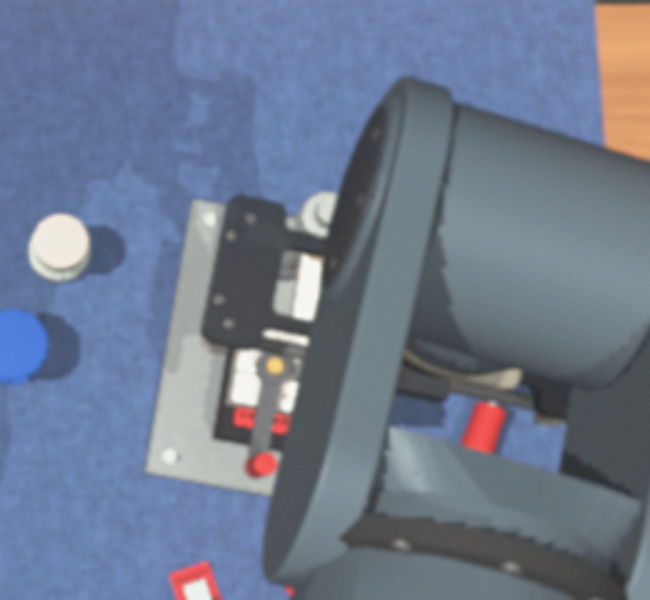

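```bash
python3 -c "
from h import *
f=manip.grab_frame('wrist');c=cloud(f)
print(proj(f,manip.get_state()['eef_pos']),np.array(f['pose']).round(3).tolist())
for v in range(250,440,12): print(v,[tuple((c[v,u]*1000).astype(int).tolist()) for u in (290,305,311,318,330,345)])
"
```

```text
[318.14159945 265.87845571] [[0.229, 0.928, 0.293, 0.458], [0.973, -0.219, -0.067, -0.103], [0.002, 0.3, -0.954, 0.484], [0.0, 0.0, 0.0, 1.0]]
250 [(616, -180, 11), (528, -128, 279), (527, -123, 285), (528, -119, 286), (533, -113, 277), (634, -104, 12)]
262 [(634, -185, 12), (531, -128, 291), (532, -124, 291), (533, -120, 292), (535, -114, 292), (652, -108, 12)]
274 [(651, -189, 13), (538, -129, 292), (539, -126, 292), (539, -122, 294), (542, -115, 292), (670, -112, 13)]
286 [(527, -133, 329), (528, -126, 331), (529, -123, 331), (531, -120, 328), (531, -114, 331), (533, -107, 330)]
298 [(527, -132, 342), (528, -125, 343), (529, -123, 343), (534, -121, 334), (531, -115, 342), (532, -108, 343)]
310 [(527, -131, 353), (529, -125, 352), (529, -122, 354), (539, -122, 336), (531, -115, 353), (532, -109, 354)]
322 [(526, -130, 364), (529, -125, 362), (529, -122, 363), (545, -123, 337), (531, -115, 363), (532, -109, 363)]
334 [(502, -120, 412), (503, -117, 411), (503, -115, 412), (648, -147, 185), (505, -111, 411), (504, -107, 413)]
346 [(502, -120, 417), (502, -116, 417), (504, -115, 415), (789, -180, 0), (503, -111, 418), (505, -108, 417)]
358 [(501, -119, 422), (502, -116, 422), (504, -115, 419), (508, -115, 414), (503, -111, 422), (504, -108, 421)]
370 [(503, -119, 424), (503, -116, 425), (506, -116, 421), (509, -115, 418), (504, -111, 425), (505, -108, 424)]
382 [(504, -119, 426), (505, -117, 426), (507, -116, 423), (510, -115, 420), (505, -112, 427), (506, -109, 427)]
394 [(507, -120, 425), (508, -117, 426), (509, -117, 424), (514, -116, 419), (509, -112, 426), (509, -109, 426)]
406 [(510, -121, 426), (510, -118, 426), (513, -118, 423), (906, -208, 0), (512, -113, 425), (513, -110, 426)]
418 [(513, -122, 426), (513, -119, 426), (522, -120, 418), (933, -214, 0), (514, -114, 426), (515, -111, 426)]
430 [(516, -123, 426), (517, -120, 425), (524, -120, 419), (517, -117, 426), (518, -114, 426), (519, -111, 426)]
```

The reported TCP is 0.282, but the cameras put the shut fingertips at z≈0.317: scene depth shows the tip pixel at (213,152) and the wrist camera agrees. The tips therefore sit about 35 mm short of the reported TCP, and I'll go by that and the measured force.

Call:
{"fn": "move_arm", "kwargs": {"plan": [{"xyz":[0,0,0.1],"twist":[0,0,0],"gripper":1},{"xyz":[0,0,0.1],"twist":[0,0,0],"gripper":1},{"xyz":[0,0,0.1],"twist":[0,0,0],"gripper":1},{"xyz":[0,0,0.08],"twist":[0,0,0],"gripper":1},{"xyz":[0,0,0.04],"twist":[0,0,0],"gripper":1},{"xyz":[0,0,0.04],"twist":[0,0,0],"gripper":1}]}}

```text
time_s: 5.5
eef_pos: [0.5398, -0.1222, 0.2586]
tool_rot: [0.004, 0.115, 0.993, 0.001]
wrist_force: [0.6, 0.4, -0.3]
width: 0.005
```

```bash
python3 -c "
from h import *
go([.538,-.122,.25])
f=manip.grab_frame('scene');cv2.imwrite('pics/s3.png',cv2.resize(f['frame'][120:300,140:320],None,fx=3,fy=3))"
```

```text
t 5.5 pos [ 0.5398 -0.1222  0.2586] F [ 0.65  0.41 -0.31] w 0.005 j6 -1.65
Rx [-0.973  0.229 -0.008] Ry [0.229 0.973 0.003] Rz [ 0.009  0.001 -1.   ]
delta units of .05: [ 0.038 -0.005  0.172]
```

View pics/s3.png

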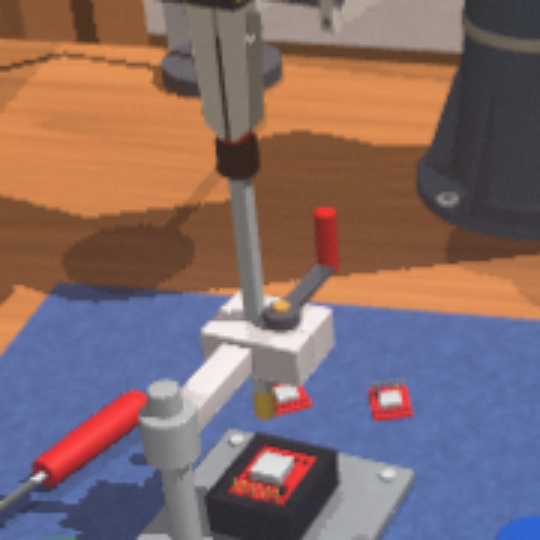

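The tips are right at the knob (crop (237,135)). I'll keep going down and watch the force.

Call:
{"fn": "move_arm", "kwargs": {"plan": [{"xyz":[0,0,0.04],"twist":[0,0,0],"gripper":1},{"xyz":[0,0,0.04],"twist":[0,0,0],"gripper":1},{"xyz":[0,0,0.05],"twist":[0,0,0],"gripper":1},{"xyz":[0,0,0.05],"twist":[0,0,0],"gripper":1}]}}

```text
time_s: 6.05
eef_pos: [0.5399, -0.1222, 0.2492]
tool_rot: [0.004, 0.115, 0.993, 0.001]
wrist_force: [-0.9, 0.9, 0.8]
width: 0.008
```

```bash
python3 -c "
from h import *
go([.538,-.122,.25])"
```

```text
t 6.05 pos [ 0.5399 -0.1222  0.2492] F [-0.91  0.88  0.77] w 0.008 j6 -1.65
Rx [-0.973  0.229 -0.008] Ry [0.229 0.973 0.003] Rz [ 0.009  0.001 -1.   ]
delta units of .05: [ 0.037 -0.005 -0.016]
```

Call:
{"fn": "move_arm", "kwargs": {"plan": [{"xyz":[0,0,0.06],"twist":[0,0,0],"gripper":1},{"xyz":[0,0,0.06],"twist":[0,0,0],"gripper":1},{"xyz":[0,0,0.06],"twist":[0,0,0],"gripper":1},{"xyz":[0,0,0.06],"twist":[0,0,0],"gripper":1},{"xyz":[0,0,0.04],"twist":[0,0,0],"gripper":1}]}}

```text
time_s: 6.68
eef_pos: [0.5399, -0.1222, 0.2341]
tool_rot: [0.004, 0.115, 0.993, 0.001]
wrist_force: [-1.8, -0.3, 0.9]
width: 0.003
```

```bash
python3 -c "
from h import *
go([.538,-.122,.215])
f=manip.grab_frame('scene');cv2.imwrite('pics/s4.png',cv2.resize(f['frame'][140:300,140:300],None,fx=3.7,fy=3.7))
c=cloud(f);fr=f['frame'].astype(int);b,g,r=[fr[...,i] for i in range(3)]
m=(r>120)&(g>90)&(b<60)&(abs(c[...,0]-.54)<.03)&(abs(c[...,1]+.12)<.03)
p=c[m];print(len(p),np.sort(p[:,2])[:5],p[:,2].max())"
```

```text
t 6.67 pos [ 0.5399 -0.1222  0.2341] F [-1.83 -0.27  0.88] w 0.003 j6 -1.65
Rx [-0.973  0.229 -0.008] Ry [0.229 0.973 0.003] Rz [ 0.008  0.001 -1.   ]
delta units of .05: [ 0.041 -0.006  0.382]
43 [0.0698147  0.07109851 0.07194942 0.07220894 0.07360506] 0.394146358056569
```

View pics/s4.png

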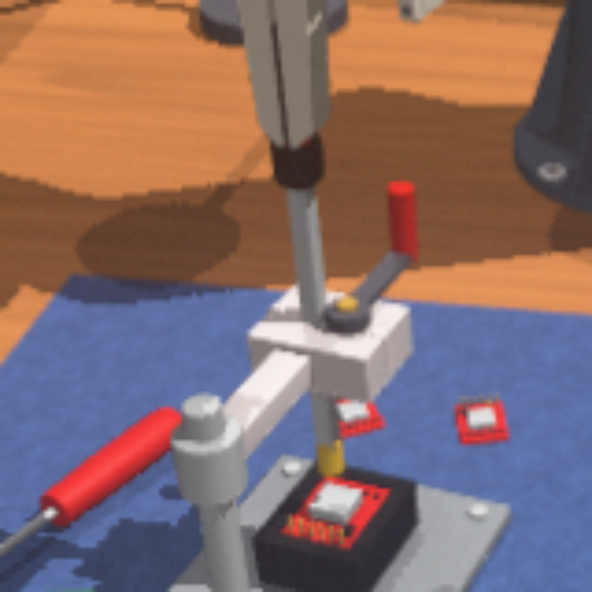

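The foot is lowered to z≈0.070 (crop (330,470)), about 19 mm above the can. I'll go most of the way and then creep.

Call:
{"fn": "move_arm", "kwargs": {"plan": [{"xyz":[0,0,0.05],"twist":[0,0,0],"gripper":1},{"xyz":[0,0,0.05],"twist":[0,0,0],"gripper":1},{"xyz":[0,0,0.05],"twist":[0,0,0],"gripper":1},{"xyz":[0,0,0.05],"twist":[0,0,0],"gripper":1},{"xyz":[0,0,0.03],"twist":[0,0,0],"gripper":1},{"xyz":[0,0,0],"twist":[0,0,0],"gripper":1}]}}

```text
time_s: 7.48
eef_pos: [0.54, -0.1222, 0.2216]
tool_rot: [0.004, 0.115, 0.993, 0.001]
wrist_force: [1.2, 0.0, -0.3]
width: 0.006
```

```bash
python3 -c "
from h import *
go([.538,-.122,.215])
f=manip.grab_frame('scene');cv2.imwrite('pics/s5.png',cv2.resize(f['frame'][220:300,190:280],None,fx=7,fy=7))
c=cloud(f);fr=f['frame'].astype(int);b,g,r=[fr[...,i] for i in range(3)]
m=(r>120)&(g>90)&(b<60)&(abs(c[...,0]-.54)<.03)&(abs(c[...,1]+.12)<.03)
p=c[m];print(len(p),np.sort(p[:,2])[:8])"
```

```text
t 7.47 pos [ 0.54   -0.1222  0.2216] F [ 1.19  0.   -0.29] w 0.006 j6 -1.65
Rx [-0.973  0.229 -0.008] Ry [0.229 0.973 0.003] Rz [ 0.008  0.001 -1.   ]
delta units of .05: [ 0.04  -0.006  0.131]
37 [0.06093087 0.0609446  0.06166734 0.0628122  0.06318105 0.06320593
 0.06334515 0.06352997]
```

View pics/s5.png

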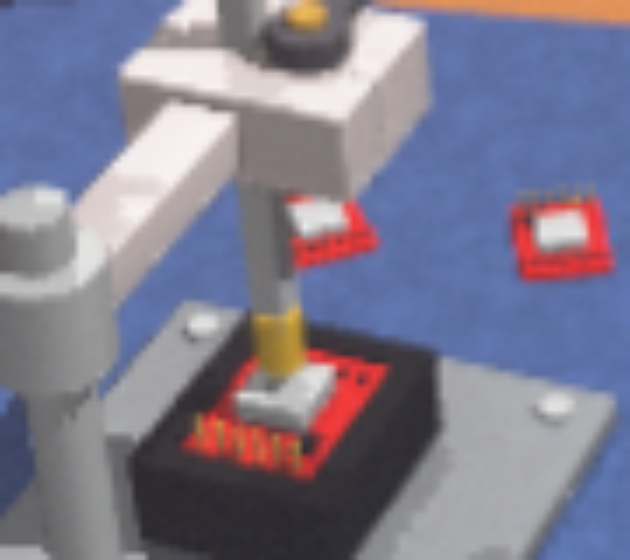

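Call:
{"fn": "move_arm", "kwargs": {"plan": [{"xyz":[0,0,0.02],"twist":[0,0,0],"gripper":1},{"xyz":[0,0,0.02],"twist":[0,0,0],"gripper":1},{"xyz":[0,0,0.02],"twist":[0,0,0],"gripper":1},{"xyz":[0,0,0.02],"twist":[0,0,0],"gripper":1}]}}

```text
time_s: 8.02
eef_pos: [0.5401, -0.1222, 0.2176]
tool_rot: [0.004, 0.115, 0.993, 0.001]
wrist_force: [-0.3, -0.2, 1.0]
width: -0.001
```

Call:
{"fn": "move_arm", "kwargs": {"plan": [{"xyz":[0,0,0.01],"twist":[0,0,0],"gripper":1},{"xyz":[0,0,0.01],"twist":[0,0,0],"gripper":1}]}}

```text
time_s: 8.28
eef_pos: [0.5401, -0.1222, 0.2165]
tool_rot: [0.004, 0.115, 0.993, 0.001]
wrist_force: [-0.1, -0.7, 0.9]
width: 0.005
```

Call:
{"fn": "move_arm", "kwargs": {"plan": [{"xyz":[0,0,0.01],"twist":[0,0,0],"gripper":1}]}}

```text
time_s: 8.4
eef_pos: [0.5401, -0.1222, 0.216]
tool_rot: [0.004, 0.115, 0.993, 0.001]
wrist_force: [-0.2, 0.1, 0.8]
width: 0.002
```

Call:
{"fn": "move_arm", "kwargs": {"plan": [{"xyz":[0,0,0.01],"twist":[0,0,0],"gripper":1}]}}

```text
time_s: 8.52
eef_pos: [0.54, -0.1222, 0.2154]
tool_rot: [0.004, 0.115, 0.993, 0.001]
wrist_force: [-0.7, 0.0, 0.9]
width: 0.005
```

```bash
python3 -c "
from h import *
go([.538,-.122,.215])
f=manip.grab_frame('scene');cv2.imwrite('pics/s6.png',cv2.resize(f['frame'][240:300,200:270],None,fx=8,fy=8,interpolation=cv2.INTER_CUBIC))
c=cloud(f)
for v in range(262,284,1): print(v,[tuple((c[v,u]*1000).astype(int).tolist()) for u in (228,230,232,235)])"
```

```text
t 8.53 pos [ 0.54   -0.1222  0.2154] F [-0.73  0.01  0.87] w 0.005 j6 -1.65
Rx [-0.973  0.229 -0.008] Ry [0.229 0.973 0.003] Rz [ 0.008  0.001 -1.   ]
delta units of .05: [ 0.041 -0.006  0.008]
262 [(540, -122, 83), (544, -117, 87), (533, -116, 79), (433, -144, 0)]
263 [(544, -121, 84), (542, -117, 83), (533, -116, 76), (438, -142, 1)]
264 [(542, -122, 80), (543, -117, 81), (534, -116, 74), (444, -140, 3)]
265 [(541, -122, 77), (543, -118, 78), (538, -115, 75), (446, -140, 1)]
266 [(541, -123, 74), (543, -118, 76), (537, -116, 72), (500, -122, 42)]
267 [(542, -122, 72), (542, -118, 72), (539, -115, 70), (503, -121, 42)]
268 [(545, -122, 72), (542, -118, 70), (538, -116, 68), (510, -119, 45)]
269 [(542, -123, 67), (542, -119, 68), (540, -115, 67), (510, -119, 42)]
270 [(545, -122, 67), (544, -118, 67), (542, -115, 65), (513, -118, 42)]
271 [(545, -122, 64), (544, -118, 64), (542, -115, 63), (515, -118, 41)]
272 [(543, -123, 60), (545, -118, 62), (540, -116, 59), (530, -113, 51)]
273 [(544, -123, 58), (545, -119, 59), (540, -116, 56), (533, -112, 51)]
274 [(542, -124, 54), (543, -120, 55), (540, -116, 54), (536, -112, 51)]
275 [(542, -124, 51), (543, -120, 53), (542, -116, 53), (539, -111, 51)]
276 [(544, -124, 50), (545, -119, 52), (543, -116, 51), (539, -111, 48)]
277 [(548, -122, 52), (547, -119, 51), (547, -115, 51), (541, -110, 47)]
278 [(548, -123, 49), (549, -118, 51), (549, -114, 50), (540, -111, 44)]
279 [(547, -123, 46), (549, -119, 47), (548, -115, 48), (542, -111, 42)]
280 [(548, -123, 44), (550, -118, 46), (549, -115, 45), (544, -110, 42)]
281 [(549, -123, 42), (546, -120, 40), (549, -115, 43), (546, -110, 41)]
282 [(554, -121, 44), (551, -118, 42), (550, -115, 41), (553, -107, 45)]
283 [(556, -121, 43), (553, -118, 41), (564, -110, 51), (553, -108, 42)]
```

View pics/s6.png

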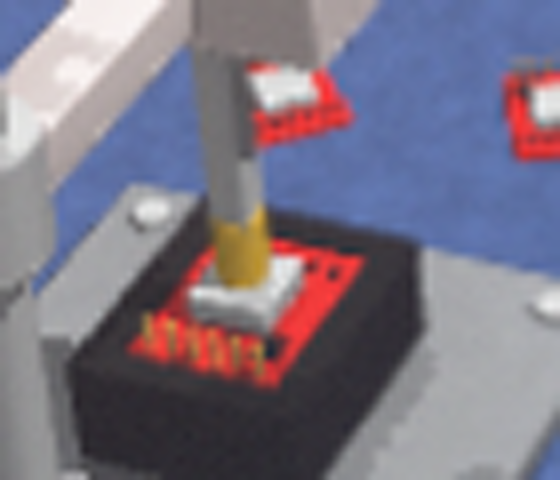

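Very near contact now. I'll creep in 0.25–0.5 mm steps until the force rises.

Call:
{"fn": "move_arm", "kwargs": {"plan": [{"xyz":[0,0,0.008],"twist":[0,0,0],"gripper":1}]}}

```text
time_s: 8.7
eef_pos: [0.5401, -0.1222, 0.215]
tool_rot: [0.004, 0.115, 0.993, 0.001]
wrist_force: [-0.8, -0.2, 0.5]
width: 0.007
```

Call:
{"fn": "move_arm", "kwargs": {"plan": [{"xyz":[0,0,0.008],"twist":[0,0,0],"gripper":1}]}}

```text
time_s: 8.82
eef_pos: [0.5401, -0.1222, 0.2145]
tool_rot: [0.004, 0.115, 0.993, 0.001]
wrist_force: [-0.5, 0.3, 0.9]
width: 0.005
```

Call:
{"fn": "move_arm", "kwargs": {"plan": [{"xyz":[0,0,0.008],"twist":[0,0,0],"gripper":1}]}}

```text
time_s: 8.95
eef_pos: [0.5401, -0.1222, 0.2143]
tool_rot: [0.004, 0.115, 0.993, 0.001]
wrist_force: [-2.4, 0.2, 4.7]
width: 0.004
```

Contact: the force rose from 0.9 to 4.7 N, so about 4 N is on the can. I'll back straight up and open to half.

Call:
{"fn": "move_arm", "kwargs": {"plan": [{"xyz":[0,0,-0.1],"twist":[0,0,0],"gripper":1},{"xyz":[0,0,-0.6],"twist":[0,0,0],"gripper":1},{"xyz":[0,0,-0.6],"twist":[0,0,0],"gripper":0.5},{"xyz":[0.6,0,0],"twist":[0,0,0],"gripper":0.5},{"xyz":[0.6,0.3,0],"twist":[0,0,0],"gripper":0.5},{"xyz":[0,0,0],"twist":[0,0,0],"gripper":0.5},{"xyz":[0,0,0],"twist":[0,0,0],"gripper":0.5}]}}

```text
time_s: 9.82
eef_pos: [0.4841, -0.0937, 0.2823]
tool_rot: [0.005, 0.115, 0.993, 0.001]
wrist_force: [0.0, -0.9, -0.1]
width: 0.48
```

```bash
python3 -c "
from h import *
go([.48,-.09,.152])
f=manip.grab_frame('scene');cv2.imwrite('pics/s7.png',cv2.resize(f['frame'][100:300,120:340],None,fx=3,fy=3))
c=cloud(f)
for v in range(266,280,2): print(v,[tuple((c[v,u]*1000).astype(int).tolist()) for u in (228,230,232,235)])
for v in range(120,160,3): print(v,[tuple((c[v,u]*1000).astype(int).tolist()) for u in range(214,270,5)])
f=manip.grab_frame('wrist');cv2.imwrite('pics/w7.png',f['frame'])
c=cloud(f);fr=f['frame'].astype(int)
m=(c[...,2]>.2)&(c[...,2]<.23)&(fr[...,2]>120)&(fr[...,1]<80)&(abs(c[...,0]-.48)<.03);p=c[m]
print(len(p), p.mean(0),p.min(0),p.max(0))
for t in ('lever_handle','clamp_axis'):
  for d in manip.place_of(t,'wrist')[:1]:
    u=np.array(d['centre'])*[640,480];print(t,round(d['p'],2),u.round(1),ptz(f,*u,.202).round(4))
"
```

```text
t 9.82 pos [ 0.4841 -0.0937  0.2823] F [ 0.02 -0.86 -0.1 ] w 0.48 j6 -1.63
Rx [-0.973  0.229 -0.01 ] Ry [0.229 0.973 0.003] Rz [ 0.011  0.    -1.   ]
delta units of .05: [0.123 0.045 2.605]
266 [(542, -122, 75), (544, -118, 77), (537, -116, 72), (500, -122, 42)]
268 [(542, -123, 69), (543, -118, 71), (539, -115, 68), (506, -120, 42)]
270 [(544, -122, 66), (541, -119, 64), (541, -115, 65), (514, -118, 43)]
272 [(544, -123, 61), (545, -118, 62), (542, -115, 60), (530, -113, 51)]
274 [(542, -124, 54), (543, -119, 56), (539, -117, 53), (537, -111, 52)]
276 [(543, -124, 50), (542, -120, 50), (543, -116, 51), (541, -110, 50)]
278 [(547, -123, 48), (549, -118, 50), (548, -115, 49), (541, -111, 45)]
120 [(-230, -392, 89), (486, -130, 354), (485, -121, 354), (478, -114, 352), (-1972, -848, -542), (-1975, -810, -541), (-1981, -772, -541), (-1943, -723, -525), (496, -65, 361), (498, -56, 363), (-2003, -621, -539), (-1972, -575, -525)]
123 [(-222, -390, 82), (-1967, -967, -572), (485, -122, 349), (480, -114, 347), (-1964, -847, -563), (-1975, -811, -565), (-1986, -775, -566), (-1979, -734, -561)
[... 2216 characters left out ...]
91, 2), (-166, -274, 1), (-162, -256, 4), (-169, -240, 2), (-173, -223, 1), (-172, -206, 3), (-174, -188, 3)]
156 [(-124, -368, 2), (-125, -350, 2), (-128, -334, 2), (-131, -317, 2), (-134, -301, 2), (-128, -282, 6), (-140, -268, 1), (-144, -252, 1), (-147, -235, 0), (-142, -216, 4), (-141, -199, 6), (-156, -185, 0)]
159 [(-98, -359, 3), (-101, -343, 2), (-101, -326, 4), (-112, -312, 0), (-112, -295, 1), (-115, -279, 1), (-118, -262, 1), (-116, -245, 2), (-119, -228, 3), (-125, -213, 1), (-120, -194, 5), (-125, -178, 3)]
256 [ 0.47808615 -0.08979547  0.21270006] [ 0.47262456 -0.09668558  0.20020391] [ 0.48576568 -0.08359395  0.21601756]
clamp_axis 0.77 [319.7 293.1] [ 0.5425 -0.1059  0.202 ]
```

View pics/s7.png

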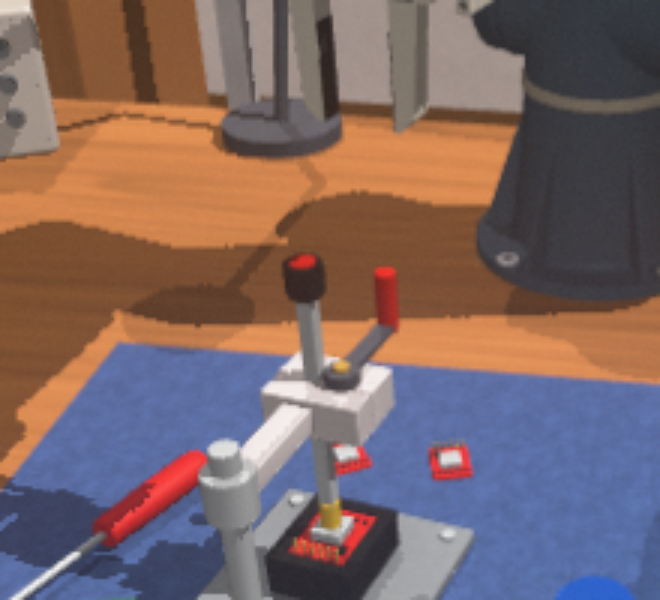

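View pics/w7.png

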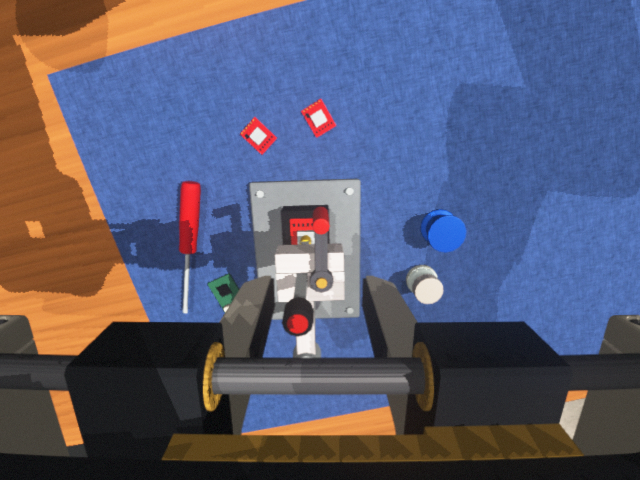

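The foot stays on the can at crop (332,520) and the tips are clear. The handle centre is at (0.479, −0.090). I'll move over it and descend with the fingers straddling it.

Call:
{"fn": "move_arm", "kwargs": {"plan": [{"xyz":[0.13,0.05,0.2],"twist":[0,0,0],"gripper":0.5},{"xyz":[0,0,0.5],"twist":[0,0,0],"gripper":0.5},{"xyz":[0,0,0.5],"twist":[0,0,0],"gripper":0.5},{"xyz":[0,0,0.3],"twist":[0,0,0],"gripper":0.5},{"xyz":[0,0,0],"twist":[0,0,0],"gripper":0.5}]}}

```text
time_s: 10.65
eef_pos: [0.4772, -0.0891, 0.2014]
tool_rot: [0.003, 0.116, 0.993, 0.001]
wrist_force: [0.3, 0.1, -0.1]
width: 0.501
```

```bash
python3 -c "
from h import *
go([.479,-.09,.153])
f=manip.grab_frame('scene');cv2.imwrite('pics/s8.png',cv2.resize(f['frame'][100:300,120:340],None,fx=3,fy=3))
f=manip.grab_frame('wrist');cv2.imwrite('pics/w8.png',f['frame'])
"
```

```text
t 10.65 pos [ 0.4772 -0.0891  0.2014] F [ 0.29  0.1  -0.09] w 0.501 j6 -1.62
Rx [-0.973  0.23  -0.006] Ry [0.23  0.973 0.003] Rz [ 0.007  0.002 -1.   ]
delta units of .05: [-0.033 -0.013  0.969]
```

View pics/s8.png

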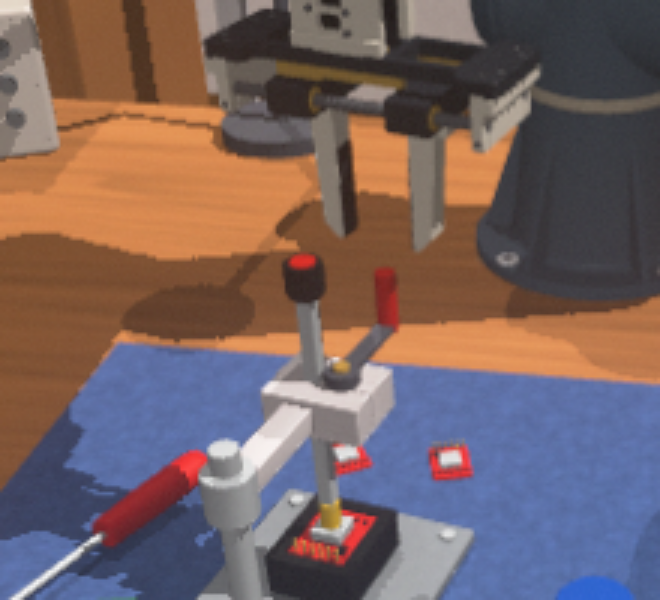

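View pics/w8.png

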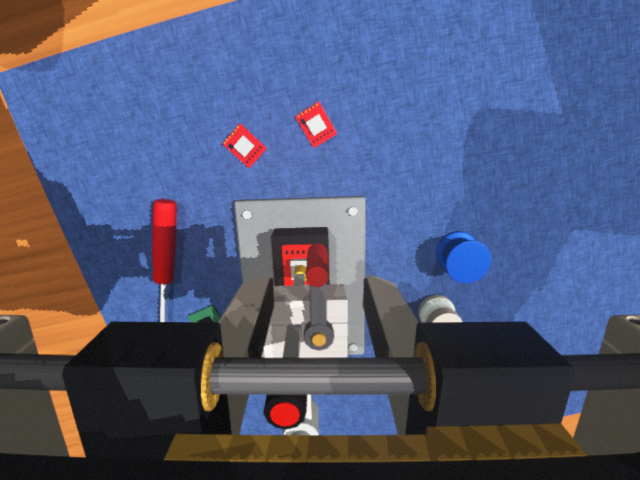

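The handle is centred between the fingers (wrist (318,262)). I'll descend the remaining 48 mm.

Call:
{"fn": "move_arm", "kwargs": {"plan": [{"xyz":[-0.03,0,0.4],"twist":[0,0,0],"gripper":0.5},{"xyz":[0,0,0.4],"twist":[0,0,0],"gripper":0.5},{"xyz":[0,0,0.2],"twist":[0,0,0],"gripper":0.5},{"xyz":[0,0,0],"twist":[0,0,0],"gripper":0.5}]}}

```text
time_s: 11.25
eef_pos: [0.4818, -0.09, 0.1545]
tool_rot: [0.007, 0.116, 0.993, 0.001]
wrist_force: [-0.6, -0.2, 0.1]
width: 0.502
```

```bash
python3 -c "
from h import *
go([.479,-.09,.153])
f=manip.grab_frame('scene');cv2.imwrite('pics/s9.png',cv2.resize(f['frame'][100:300,120:340],None,fx=3,fy=3))
f=manip.grab_frame('wrist');cv2.imwrite('pics/w9.png',f['frame'])
"
```

```text
t 11.25 pos [ 0.4818 -0.09    0.1545] F [-0.57 -0.23  0.1 ] w 0.502 j6 -1.62
Rx [-0.973  0.23  -0.014] Ry [0.23  0.973 0.003] Rz [ 0.014 -0.    -1.   ]
delta units of .05: [ 0.055 -0.012  0.03 ]
```

View pics/s9.png

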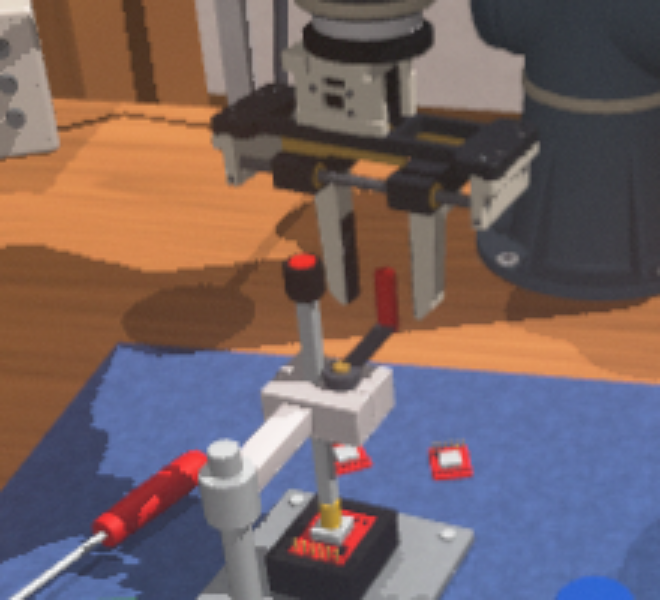

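View pics/w9.png

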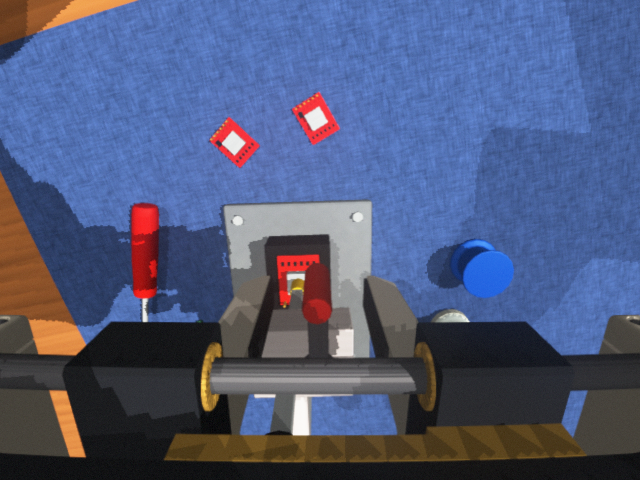

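Both fingers straddle the handle. I'll narrow them into a loose cage, so as not to clamp it, and swing around the hinge while turning the tool with it.

Call:
{"fn": "move_arm", "kwargs": {"plan": [{"xyz":[0.05,0,0.05],"twist":[0,0,0],"gripper":0.78},{"xyz":[0,0,0],"twist":[0,0,0],"gripper":0.78},{"xyz":[0,0,0],"twist":[0,0,0],"gripper":0.78}]}}

```text
time_s: 11.72
eef_pos: [0.4802, -0.0897, 0.1538]
tool_rot: [0.009, 0.116, 0.993, 0.0]
wrist_force: [0.9, -0.2, -0.1]
width: 0.241
```

Call:
{"fn": "move_arm", "kwargs": {"plan": [{"xyz":[-0.004,0.104,0],"twist":[0,0,1],"gripper":0.78},{"xyz":[-0.004,0.104,0],"twist":[0,0,1],"gripper":0.78},{"xyz":[-0.004,0.104,0],"twist":[0,0,1],"gripper":0.78},{"xyz":[-0.004,0.104,0],"twist":[0,0,1],"gripper":0.78},{"xyz":[-0.004,0.104,0],"twist":[0,0,1],"gripper":0.78}]}}

```text
time_s: 12.35
eef_pos: [0.4909, -0.0664, 0.1541]
tool_rot: [0.008, 0.317, 0.948, 0.001]
wrist_force: [-1.0, -1.0, -0.6]
width: 0.22
```

```bash
cat >> h.py <<'E'
def hinge():
    s=manip.get_state();R=Ro.from_quat(np.roll(s["tool_rot"],-1)).as_matrix()
    go([.5425,-.104,s["eef_pos"][2]]);d=s["eef_pos"]-np.array([.5425,-.104,0])
    print("radius",np.hypot(d[0],d[1]),"ang from -x cw",np.pi-np.arctan2(d[1],d[0]),"tool x ang",np.pi-np.arctan2(R[1,0],R[0,0]))
    print("F tool",(R.T@s["wrist_force"]).round(1))
E
python3 -c "
from h import *
hinge()
f=manip.grab_frame('scene');cv2.imwrite('pics/s10.png',cv2.resize(f['frame'][100:300,120:340],None,fx=3,fy=3))
"
```

```text
t 12.35 pos [ 0.4909 -0.0664  0.1541] F [-1.05 -1.02 -0.62] w 0.22 j6 -1.16
Rx [-0.799  0.601 -0.015] Ry [0.601 0.799 0.008] Rz [ 0.016 -0.002 -1.   ]
delta units of .05: [-1.277  0.019  0.019]
radius 0.06385101487042201 ang from -x cw 0.6302264726916338 tool x ang 0.6448520020846438
F tool [ 0.2 -1.4  0.6]
```

View pics/s10.png

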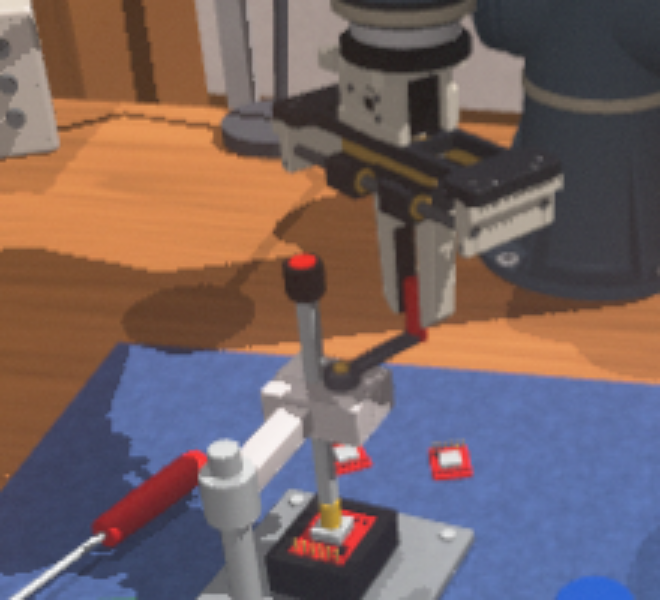

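The lever follows inside the cage (handle at crop (413,305)) and the foot is unchanged. I'll continue the swing.

Call:
{"fn": "move_arm", "kwargs": {"plan": [{"xyz":[-0.004,0.104,0],"twist":[0,0,1],"gripper":0.78},{"xyz":[-0.004,0.104,0],"twist":[0,0,1],"gripper":0.78},{"xyz":[-0.004,0.104,0],"twist":[0,0,1],"gripper":0.78},{"xyz":[-0.004,0.104,0],"twist":[0,0,1],"gripper":0.78},{"xyz":[-0.004,0.104,0],"twist":[0,0,1],"gripper":0.78},{"xyz":[-0.004,0.104,0],"twist":[0,0,1],"gripper":0.78},{"xyz":[-0.004,0.104,0],"twist":[0,0,1],"gripper":0.78}]}}

```text
time_s: 13.28
eef_pos: [0.5188, -0.0445, 0.1541]
tool_rot: [0.006, 0.571, 0.821, 0.003]
wrist_force: [-1.0, -0.7, 0.4]
width: 0.218
```

```bash
python3 -c "
from h import *
hinge()
f=manip.grab_frame('scene');cv2.imwrite('pics/s11.png',cv2.resize(f['frame'][100:300,120:340],None,fx=3,fy=3))
"
```

```text
t 13.28 pos [ 0.5188 -0.0445  0.1541] F [-1.03 -0.69  0.37] w 0.218 j6 -0.53
Rx [-0.347  0.938 -0.007] Ry [0.938 0.347 0.011] Rz [ 0.012 -0.002 -1.   ]
delta units of .05: [-1.281  0.032  0.009]
radius 0.06407578422667397 ang from -x cw 1.1916116689110807 tool x ang 1.2163722639166636
F tool [-0.3 -1.2 -0.4]
```

View pics/s11.png

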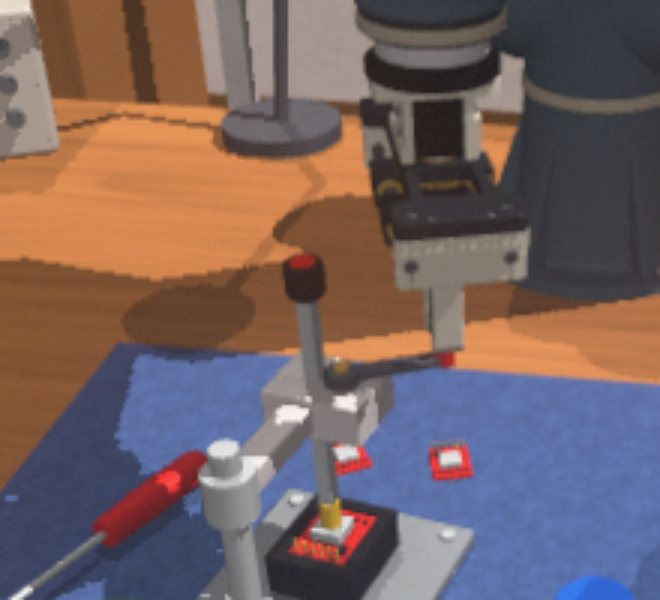

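Call:
{"fn": "move_arm", "kwargs": {"plan": [{"xyz":[-0.004,0.104,0],"twist":[0,0,1],"gripper":0.78},{"xyz":[-0.004,0.104,0],"twist":[0,0,1],"gripper":0.78},{"xyz":[-0.004,0.104,0],"twist":[0,0,1],"gripper":0.78}]}}

```text
time_s: 13.7
eef_pos: [0.533, -0.0406, 0.154]
tool_rot: [0.004, 0.667, 0.745, 0.002]
wrist_force: [-3.4, 0.7, 0.8]
width: 0.227
```

```bash
python3 -c "
from h import *
hinge()
"
```

```text
t 13.7 pos [ 0.533  -0.0406  0.154 ] F [-3.41  0.71  0.82] w 0.227 j6 -0.27
Rx [-0.111  0.994 -0.003] Ry [0.994 0.111 0.009] Rz [ 0.009 -0.002 -1.   ]
delta units of .05: [-1.281  0.049  0.004]
radius 0.06410447237584103 ang from -x cw 1.421608412604507 tool x ang 1.459812792048842
F tool [ 1.1 -3.3 -0.9]
```

Call:
{"fn": "move_arm", "kwargs": {"plan": [{"xyz":[-0.004,0.104,0],"twist":[0,0,0.9],"gripper":0.78},{"xyz":[-0.004,0.08,0],"twist":[0,0,0.6],"gripper":0.78}]}}

```text
time_s: 13.95
eef_pos: [0.5411, -0.0399, 0.1539]
tool_rot: [0.003, 0.71, 0.704, 0.002]
wrist_force: [-2.6, 2.0, 1.1]
width: 0.22
```

Call:
{"fn": "move_arm", "kwargs": {"plan": [{"xyz":[-0.002,0.06,0],"twist":[0,0,0.4],"gripper":0.78}]}}

```text
time_s: 14.08
eef_pos: [0.5438, -0.0399, 0.1538]
tool_rot: [0.002, 0.721, 0.693, 0.002]
wrist_force: [-2.5, 2.5, 0.3]
width: 0.22
```

```bash
python3 -c "
from h import *
hinge()
"
```

```text
t 14.07 pos [ 0.5438 -0.0399  0.1538] F [-2.55  2.48  0.35] w 0.22 j6 -0.12
Rx [0.04  0.999 0.   ] Ry [ 0.999 -0.04   0.005] Rz [ 0.005 -0.    -1.   ]
delta units of .05: [-1.282  0.026  0.   ]
radius 0.06410761420629513 ang from -x cw 1.5903898213738599 tool x ang 1.6103753533816592
F tool [ 2.4 -2.6 -0.4]
```

Call:
{"fn": "move_arm", "kwargs": {"plan": [{"xyz":[0,0.06,0],"twist":[0,0,0.5],"gripper":0.78}]}}

```text
time_s: 14.2
eef_pos: [0.5465, -0.04, 0.1538]
tool_rot: [0.002, 0.735, 0.679, 0.002]
wrist_force: [-1.8, 1.4, 1.5]
width: 0.223
```

Call:
{"fn": "move_arm", "kwargs": {"plan": [{"xyz":[0,0.06,0],"twist":[0,0,0.5],"gripper":0.78}]}}

```text
time_s: 14.32
eef_pos: [0.5489, -0.0401, 0.1537]
tool_rot: [0.001, 0.748, 0.664, 0.001]
wrist_force: [-14.2, 0.8, 5.5]
width: 0.22
```

```bash
python3 -c "
from h import *
hinge()
f=manip.grab_frame('scene');cv2.imwrite('pics/s12.png',cv2.resize(f['frame'][100:300,120:340],None,fx=3,fy=3))
f=manip.grab_frame('wrist');cv2.imwrite('pics/w12.png',f['frame'])
"
```

```text
t 14.32 pos [ 0.5489 -0.0401  0.1537] F [-14.18   0.81   5.55] w 0.22 j6 -0.04
Rx [0.119 0.993 0.001] Ry [ 0.993 -0.119  0.003] Rz [ 0.003  0.    -1.   ]
delta units of .05: [-1.285e+00  2.500e-02 -1.000e-03]
radius 0.06424406188790097 ang from -x cw 1.6707559106887895 tool x ang 1.689968609162086
F tool [ -0.9 -14.2  -5.6]
```

View pics/s12.png

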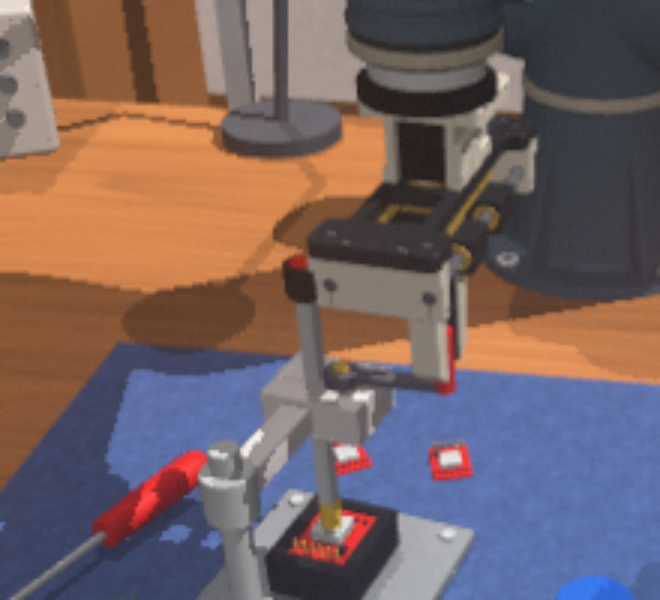

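View pics/w12.png

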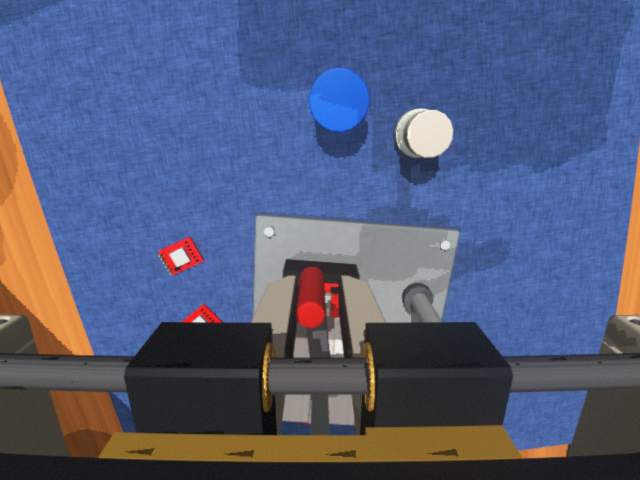

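The force jumped to 14 N, so that is the end stop. One more gentle push will confirm it.

Call:
{"fn": "move_arm", "kwargs": {"plan": [{"xyz":[0,0.04,0],"twist":[0,0,0],"gripper":0.78}]}}

```text
time_s: 14.55
eef_pos: [0.5488, -0.0401, 0.1536]
tool_rot: [-0.001, 0.747, 0.664, -0.0]
wrist_force: [-14.9, 3.6, 8.4]
width: 0.219
```

```bash
python3 -c "
from h import *
hinge()
"
```

```text
t 14.55 pos [ 0.5488 -0.0401  0.1536] F [-14.93   3.62   8.37] w 0.219 j6 -0.04
Rx [0.117 0.993 0.001] Ry [ 0.993 -0.117 -0.002] Rz [-0.002  0.001 -1.   ]
delta units of .05: [-1.284e+00  2.500e-02 -1.000e-03]
radius 0.06419072021711456 ang from -x cw 1.668547201445477 tool x ang 1.6882034847059315
F tool [  1.8 -15.3  -8.3]
```

It didn't move under 15 N, so the lever is at its stop. I'll release and lift away.

Call:
{"fn": "move_arm", "kwargs": {"plan": [{"xyz":[0,-0.05,0],"twist":[0,0,0],"gripper":0.5},{"xyz":[0,0,0],"twist":[0,0,0],"gripper":0.5},{"xyz":[0,0,0],"twist":[0,0,0],"gripper":0.5},{"xyz":[0,0,-0.3],"twist":[0,0,0],"gripper":0.5},{"xyz":[0,0,-0.8],"twist":[0,0,0],"gripper":0.5},{"xyz":[0,0,-1],"twist":[0,0,0],"gripper":0.5},{"xyz":[0,0,-1],"twist":[0,0,0],"gripper":0.5},{"xyz":[0.8,0,-0.5],"twist":[0,0,0],"gripper":0.5},{"xyz":[1,0,0],"twist":[0,0,0],"gripper":0.5},{"xyz":[1,0,0],"twist":[0,0,0],"gripper":0.5},{"xyz":[1,0,0],"twist":[0,0,0],"gripper":0.5},{"xyz":[0,0,0],"twist":[0,0,0],"gripper":0.5}]}}

```text
time_s: 16.05
eef_pos: [0.5696, 0.1535, 0.3504]
tool_rot: [0.003, 0.747, 0.665, 0.004]
wrist_force: [-0.5, -0.3, -0.6]
width: 0.502
```

```bash
python3 -c "
from h import *
hinge()
f=manip.grab_frame('scene');cv2.imwrite('pics/s13.png',cv2.resize(f['frame'][150:310,130:330],None,fx=3.7,fy=3.7))
c=cloud(f)
for v in range(266,280,2): print(v,[tuple((c[v,u]*1000).astype(int).tolist()) for u in (228,230,232,235)])
f=manip.grab_frame('top');cv2.imwrite('pics/t13.png',cv2.resize(f['frame'][160:360,300:540],None,fx=3,fy=3))
for cam in ('scene','top'):
  f=manip.grab_frame(cam);c=cloud(f);fr=f['frame'].astype(int)
  m=(c[...,2]>.185)&(c[...,2]<.225)&(fr[...,2]>110)&(fr[...,1]<70)&(abs(c[...,0]-.54)<.06)&(abs(c[...,1]+.04)<.05);p=c[m]
  if len(p): h=p.mean(0); print(cam,len(p),h,'world ang cw',np.pi-np.arctan2(h[1]+.104,h[0]-.5425))
"
```

```text
t 16.05 pos [0.5696 0.1535 0.3504] F [-0.52 -0.28 -0.58] w 0.502 j6 0.3
Rx [0.116 0.993 0.003] Ry [ 0.993 -0.116  0.01 ] Rz [ 0.011  0.001 -1.   ]
delta units of .05: [-5.178  0.058 -0.013]
radius 0.25892916074328914 ang from -x cw 1.6756920780119875 tool x ang 1.6867762772319577
F tool [-0.3 -0.5  0.6]
266 [(542, -122, 75), (1211, 116, 621), (537, -116, 71), (502, -121, 44)]
268 [(543, -122, 71), (542, -119, 70), (539, -115, 68), (506, -120, 42)]
270 [(543, -123, 66), (542, -119, 65), (541, -115, 64), (514, -118, 43)]
272 [(543, -123, 60), (544, -119, 61), (540, -116, 59), (529, -113, 50)]
274 [(543, -124, 55), (545, -119, 58), (540, -116, 53), (535, -112, 50)]
276 [(545, -124, 51), (541, -121, 48), (543, -116, 51), (541, -110, 49)]
278 [(548, -123, 49), (548, -119, 49), (548, -115, 50), (542, -110, 45)]
scene 102 [ 0.54857057 -0.03775379  0.20231669] world ang cw 1.6621776563155288
top 27 [ 0.54211447 -0.03896727  0.21298987] world ang cw 1.564868201955003
```

View pics/s13.png

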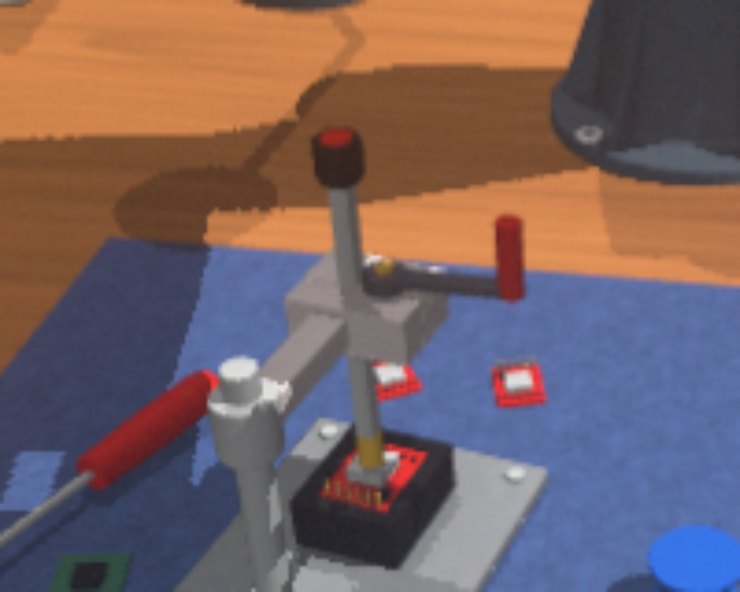

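View pics/t13.png

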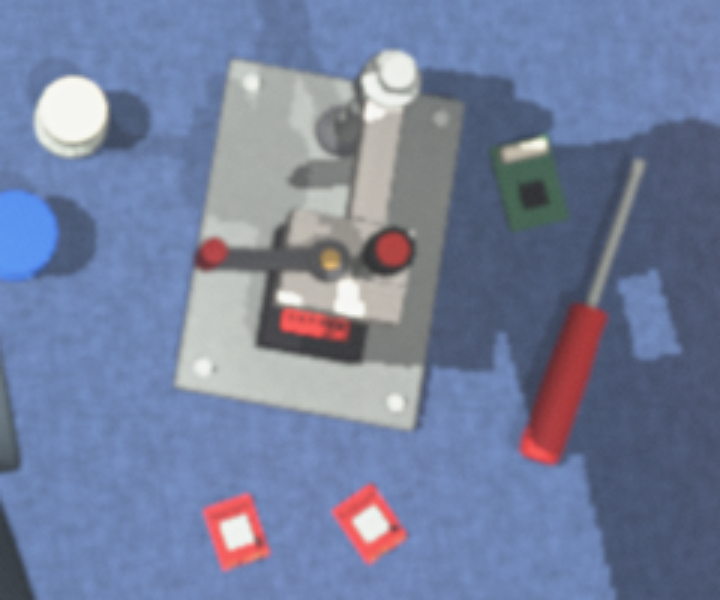

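The lever points nearly along the stand's +y (top-view crop (212,253)), the foot is on the can (scene crop (370,462)), and the bystanders haven't moved. I'm handing in.

```bash
python3 -c "
from rig import manip
print(manip.close_job())"
```

```text
the job is handed in; nothing more can be done
None
```

The depth stop is set and locked, and I handed the job in at about 16 s of the 56 s allowed. `close_job()` gives no verdict, so these are my own checks.

- **Lowering:** I pushed the rod down by the knob with the fingers shut. The wrist force rose from about 0.9 to 4.7 N at contact, so roughly 4 N was on the can, well under the 12 N limit. I then backed off.
- **Locking:** I swung the lever clockwise in a loose finger cage until it hit its stop. The force jumped to about 15 N and a further push gave no movement. I then let go and moved clear.
- **Last pictures:** The foot is still at the can top (both at z ≈ 50 mm) and did not move during locking. The board is in its nest, and the other things look where they were. The robot touches nothing, with the wrist force near zero.

**Checks that disagreed:**
- The fingertips sat about 35 mm short of the reported TCP in the pictures. I worked from the pictures and the force instead.
- The final lever angle came out at about 1.47 rad from the scene camera and 1.37 rad from the top camera. Both fit the 1.4 rad stop within their error.
- At the stop, the wrist also read about 8 N upward, which I could not explain. It was gone after I let go.

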